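Hold the bag clip open over the recipe card

ROBOT

A 6-joint arm with a two-finger parallel gripper is mounted at the origin on the work surface. World frame = base frame: x ahead of the robot, y to its left, z up, the work surface at z = 0. Lengths are in mm, angles in rad, forces in N, time in s.
With the tool pointing down it reaches from about 275 to 1000 mm from the base axis. Payload 8.4 kg.
Tool frame: the origin (TCP) lies where the fingers leave the gripper's body, on its centre line; the fingertips stand 73 mm ahead of it and the grasp point (between the pads) lies 54 mm ahead of it (grip_point_offset is the distance from the TCP to the grasp point, in mm); z points along the fingers, y is the direction in which the jaws open and shut (so a half turn about z gives the same grasp; the last joint's range is limited). The gripper opens to 85 mm and grips with 20 to 120 N. Pads are 22 mm wide; open, the fingers measure 114 mm over their backs; the gripper's body (76 mm by 85 mm) begins 54 mm behind the grasp point. The pads swing forward as they close: fully open they stand 13 mm farther back than shut.
Start: joints at [-1.154, 0.353, 1.633, -0, 1.155, -0.002], TCP at [254.164, -570.99, 303.881] pointing down, gripper open.
Joint ranges: [-2.63, 2.63], [-0.92, 2.1], [0.06, 2.66], [-1.3, 4.44], [0, 2.69], [-3.02, 3.02]. Speed limits (rad/s): [2.22, 2.22, 2.79, 3.14, 3.14, 3.14].

INTERFACE

Orientations are given as [roll, pitch, yaw] about the fixed x, y, z axes, in that order (R = Rz(yaw) Ry(pitch) Rx(roll)).
In Python, from rig import sense, grab_frame, sign_off, grip_point_offset gives the robot as it stands. The module is installed in compiled form; this text tells all that it offers.
- The arm moves only by the tool drive_tool, never from a script. Its argument "targets" is one flat list of numbers, 7 for each row, row after row: the shift along the tool's x, y, z in m, then the turn, a rotation vector about the tool's x, y, z in rad, then the opening, from 0 (shut) to 1 (fully open). In form: [tx, ty, tz, wx, wy, wz, grip, tx, ty, tz, wx, wy, wz, grip, ...]. A call has 1 to 12 rows; each row is the pose to reach, as a shift and turn from the pose commanded when the call began, along the tool's axes at that moment; what a row does not reach only later rows make up. A row lasts 1/12 s, in which the tool goes at most 41.7 mm and 7.16 degrees, less where a joint would pass 70% of its speed; a pose out of reach is approached as far as the arm can. A call with a gripper value outside its range is refused whole. The fingers move at their own pace and stop on an object; "force" is the grip in N (left out, the last holds). Time passes only in rows, so rows that repeat a pose let the fingers close. It gives the time, the measured TCP pose, the force and the opening at its end, in the units of the state.
- sense(): the state, without advancing time (a new reading comes with each control period).
- grab_frame(name): name is "scene" or "side" or "wrist"; returns a dict with "color" (480x640x3 uint8, blue, green, red), "vertical_fov" (degrees; the focal length in pixels is half the picture's height over the tangent of half this angle, whatever the lens; pixels are square), "cx", "cy" (the principal point, pixels), "world_from_camera" (4x4, takes a point from camera to world coordinates). Camera axes: x right, y down, z forward; pixel columns grow to the right and rows downward; lengths in mm; the calibration is good to about 2 mm. The wrist camera is an equidistant fisheye: a pixel r from the principal point sees the ray r / f radians off the axis. A picture is of the moment at which its call begins. There is no depth.
- sign_off(): hands the job in, once; it reports no verdict.
The state is a dict: "clock": time; "qpos": joint angles; "qvel": joint speeds; "joint_efforts": joint torques, N m; "eef_pos": TCP position; "tcp_rot": TCP orientation; "contact_force": force on the tool from outside, world axes, zero at the start; "wrist_torque": the same for the moment, N m; "opening": opening from 0.0 (shut) to 1.0 (fully open).
Only numpy, scipy, OpenCV 4.12 (cv2) and the standard library are available. Lean on these libraries where they do the work, as an engineer would, in place of code of your own. Each camera call takes 0.05 s, during which the arm holds its last target. There are 200 camera calls.

TASK

Pinch the handles of the yellow spring clip, take it off the rim of the white bin, and lower it over the middle of the recipe card's top edge, square to the card, so that its wide-open jaws reach a good centimetre or more down either face. Finish while still holding it there, pinched wide open and clear of the card on both sides, so that I can slip page two in before it shuts. Do not bump the card or let the clip bite it, and leave the stand, the bin, the other clips and everything else as they are.

Things in the scene. Friction and masses are not known exactly. Their poses are not given: they have to be found in the camera images.
- yellow_clip_pivot (a point): Yellow plastic spring clip (peg type, 56 g): point on its hinge pin, midway between the levers. Starts upright on the bin's near rim, handles up. z up to the handles, y along the pin, x across the jaws; the axes belong to the +x lever, so with the jaws open by q they lean q/2 about y. Jaws reach 45 mm below the pin, 54 mm wide along y; the coil round the pin has 5 mm radius
- yellow_clip_lip_a (a point): middle of the inner face of the +x jaw's lip, 40.5 mm below the pin along the clip's z (4.5 mm above the jaw's lower end)
- yellow_clip_lip_b (a point): the same point on the -x jaw. With the clip on the bin the two lips are 3 mm apart; fully open about 27 mm
- yellow_clip_jaw (a joint): opening angle of the yellow clip: 0 when biting a 3 mm edge, 0.6 rad fully open against its stop (each jaw then leans out 0.3 rad). Its spring shuts it when let go
- yellow_clip: The same clip and frame; its handles, 36 mm wide along y, rise 45 mm above the pin (50 mm when open). Shut on the rim they form a V, 54 mm over the outer faces at the top, 48 mm at 35 mm above the pin; pinched along x to the stop the faces are upright, 25 mm apart. Take it 25 to 40 mm above the pin; at 35 mm it takes 8 N to start, 12 N to hold fully open: a 20 N grip drives it to the stop
- red_clip: red clip of the same kind on the same rim, origin on its hinge pin; leave alone
- blue_clip: blue clip of the same kind on the same rim, origin on its hinge pin; leave alone. The three clips stand 80 mm apart, in any order
- bin: white open bin of fondant packs, loose, 1.5 kg, 170 x 270 x 90 mm (x, y, z), walls 3 mm, origin at the centre of its underside. The clips sit on its -x wall (along its y), jaws reaching 20 mm below the rim, pins 115 mm above the table. The packs inside are less than 40 mm high
- stand: light wooden block 55 x 170 x 26 mm (x, y, z), origin at the centre of its underside, with a stiff cream recipe card 148 mm wide and 2.5 mm thick held upright in its slot; loose, 0.4 kg. The card stands in the block's y-z plane
- card_edge (a point): middle of the recipe card's top edge, 122 mm above the table: y along the edge, x square to the card's faces, z up. The card stands free for 96 mm below its edge
- mint_bowl: mint bowl, 86 mm across, 40 mm high, origin under its centre; bystander near the robot
- rolling_pin: wooden rolling pin 32 mm thick, 300 mm long along its y, origin under its middle; bystander
- scale: lilac kitchen scale 200 x 150 x 34 mm, origin under its centre; bystander
- cake: small brown cake 86 mm across, 60 mm high, origin under its centre; bystander
- pink_cup: pink cup 100 mm across, 55 mm high, origin under its centre; bystander
There are look-alikes about, which are no part of the job. There is more than one size of the stand; the job needs the largest. There is more than one size of the yellow_clip; the job needs the smaller.

How it is judged:
By the outcome, as a careful person would: the job done as asked, in the order asked, and still so for the second after the job is handed in, while the arm keeps its last pose, push and grip.
It also fails if it takes over 35 s, if anything falls off the work surface, if the arm or the gripper's body presses on something with over 40 N, if the wrist force passes 120 N, or if a joint passes its speed limit or range.

## Working session

There is one attempt and no reset: what is moved stays moved. The work goes in short steps, Python scripts to look and compute and a tool call to move; the robot and the scene stay as the last step left them, time stands still between calls to the robot, and variables do not carry over. Pictures are saved under pics/ and viewed, about 8 in all and at most 12, crops included, and the job is handed in when it is done.

Besides the shell and the picture viewer there is one more tool, called after "Request:" by a JSON object that holds its "op" and its "data". drive_tool: Moves the arm, as the interface text tells. Its arguments: {"type":"object","properties":{"targets":{"type":"array"},"force":{"type":"number"}},"required":["targets"]}

```bash
mkdir -p pics; cat > h.py <<'E'
import numpy as np, cv2
from rig import sense, grab_frame, sign_off, grip_point_offset
def ray(f,u,v,fish=False):
    fl=240/np.tan(np.radians(f["vertical_fov"])/2); x,y=u-f["cx"],v-f["cy"]
    if fish:
        r=np.hypot(x,y)+1e-9; t=r/fl; d=np.array([np.sin(t)*x/r,np.sin(t)*y/r,np.cos(t)])
    else: d=np.array([x/fl,y/fl,1.]); d/=np.linalg.norm(d)
    T=np.array(f["world_from_camera"]); return T[:3,3],T[:3,:3]@d
def onz(f,u,v,z,fish=False):
    o,d=ray(f,u,v,fish); return o+d*(z-o[2])/d[2]
def proj(f,p,fish=False):
    fl=240/np.tan(np.radians(f["vertical_fov"])/2); T=np.array(f["world_from_camera"])
    c=T[:3,:3].T@(np.array(p,float)-T[:3,3])
    if fish:
        r=np.hypot(c[0],c[1]); t=np.arctan2(r,c[2]); return f["cx"]+fl*t*c[0]/r,f["cy"]+fl*t*c[1]/r
    return f["cx"]+fl*c[0]/c[2],f["cy"]+fl*c[1]/c[2]
def tri(rs):
    A=np.zeros((3,3));b=np.zeros(3)
    for o,d in rs:
        P=np.eye(3)-np.outer(d,d);A+=P;b+=P@o
    p=np.linalg.solve(A,b); return p,[np.linalg.norm((np.eye(3)-np.outer(d,d))@(p-o)) for o,d in rs]
E
python3 - <<'E'
from h import *
import pickle
s=sense();print({k:np.round(v,3) for k,v in s.items()}); print(grip_point_offset if not callable(grip_point_offset) else grip_point_offset())
F={n:grab_frame(n) for n in("scene","side","wrist")}
for n,f in F.items():
    cv2.imwrite(f"pics/{n}0.png",f["color"]); print(n,f["vertical_fov"],np.round(f["world_from_camera"],3).tolist())
pickle.dump(F,open("F0.pkl","wb"))
E
```

```text
{'clock': np.float64(0.0), 'qpos': array([-1.154,  0.354,  1.634, -0.   ,  1.155, -0.002]), 'qvel': array([-0.   ,  0.001, -0.001, -0.001, -0.003,  0.   ]), 'joint_efforts': array([-0.0000e+00, -6.0526e+01, -3.4207e+01, -0.0000e+00,  1.0000e-02,
        0.0000e+00]), 'eef_pos': array([ 254.023, -570.645,  303.172]), 'tcp_rot': array([-3.14 ,  0.   ,  0.419]), 'contact_force': array([-0.219, -0.987, -0.085]), 'wrist_torque': array([ 0.021, -0.022, -0.006]), 'opening': np.float64(0.996)}
53.900000000000006
scene 45.238819198222885 [[-0.278, 0.825, -0.492, 1365.97], [0.961, 0.24, -0.14, 230.683], [0.002, -0.511, -0.859, 1551.493], [0.0, 0.0, 0.0, 1.0]]
side 47.69040219265304 [[0.993, -0.08, 0.082, 397.117], [-0.114, -0.643, 0.757, -1219.129], [-0.007, -0.761, -0.648, 1115.418], [0.0, 0.0, 0.0, 1.0]]
wrist 65.70646984690485 [[0.407, -0.868, -0.286, 326.9], [-0.914, -0.387, -0.126, -537.702], [-0.001, 0.312, -0.95, 372.532], [0.0, 0.0, 0.0, 1.0]]
```

View pics/scene0.png

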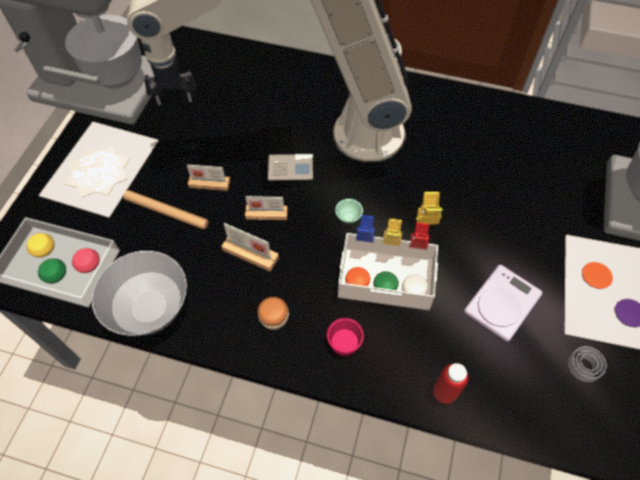

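View pics/side0.png

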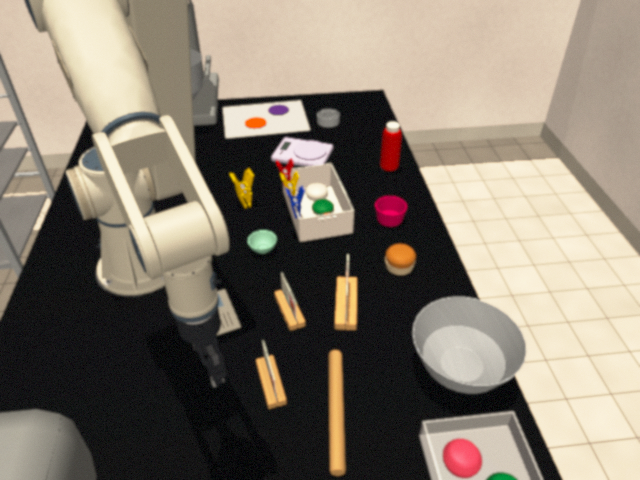

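Scene: the rim clips are blue (366,228), yellow (393,230) and red (420,235). The larger yellow decoy stands on the table at (430,207). The largest stand is at (250,247), which is side (346,300). I'll enlarge both areas next.

```bash
python3 - <<'E'
from h import *
import pickle
F=pickle.load(open("F0.pkl","rb"))
def crop(n,u,v,w,h,k=4): return cv2.resize(F[n]["color"][v:v+h,u:u+w],None,fx=k,fy=k,interpolation=cv2.INTER_CUBIC)
a=np.hstack([crop("scene",335,180,110,75,4)[:, :400],crop("side",270,150,100,75,4)])
b=np.hstack([crop("scene",205,215,100,75,4),crop("side",310,250,100,75,4)])
b2=b; cv2.imwrite("pics/m1.png",np.vstack([a,b2]))
for n in("scene","side"):
    hsv=cv2.cvtColor(F[n]["color"],cv2.COLOR_BGR2HSV)
    for nm,lo,hi in(("yel",(22,150,90),(34,255,255)),("wood",(8,60,120),(22,200,255))):
        m=cv2.inRange(hsv,lo,hi);N,l,st,c=cv2.connectedComponentsWithStats(m)
        print(n,nm,[(st[i].tolist(),c[i].round(1).tolist()) for i in range(1,N) if st[i][4]>40])
E
```

```text
scene yel [([424, 191, 16, 4, 59], [431.6, 192.5]), ([421, 204, 22, 14, 145], [433.0, 208.4]), ([387, 229, 15, 8, 86], [393.5, 232.5]), ([27, 234, 24, 21, 344], [38.3, 243.6])]
scene wood [([188, 174, 42, 16, 359], [208.8, 183.1]), ([123, 190, 84, 38, 851], [165.0, 208.6]), ([417, 193, 24, 32, 466], [428.8, 209.6]), ([245, 204, 42, 15, 402], [265.6, 213.4]), ([382, 219, 20, 28, 371], [392.5, 233.9]), ([26, 232, 28, 26, 275], [42.3, 247.1]), ([222, 237, 56, 33, 646], [250.5, 254.5]), ([582, 261, 32, 28, 640], [597.6, 274.6]), ([345, 267, 25, 20, 323], [358.2, 276.8]), ([258, 297, 31, 32, 752], [272.9, 312.3])]
side yel [([229, 168, 26, 40, 530], [243.8, 186.7]), ([279, 172, 20, 23, 153], [290.3, 181.2])]
side wood [([128, 26, 20, 34, 122], [137.5, 43.3]), ([52, 39, 23, 56, 214], [62.8, 65.7]), ([244, 116, 23, 13, 98], [255.1, 122.1]), ([472, 145, 18, 15, 62], [480.9, 152.4]), ([525, 145, 22, 15, 75], [535.9, 152.0]), ([496, 148, 18, 14, 68], [505.3, 153.6]), ([422, 158, 14, 9, 42], [428.7, 161.5]), ([66, 164, 32, 54, 536], [81.7, 192.2]), ([141, 166, 16, 31, 230], [148.9, 180.6]), ([283, 168, 18, 28, 140], [293.2, 181.3]), ([385, 254, 31, 21, 235], [398.5, 266.9]), ([334, 270, 24, 60, 1176], [345.7, 302.2]), ([275, 290, 30, 40, 621], [289.7, 310.4]), ([329, 350, 16, 126, 1770], [336.1, 413.8]), ([256, 355, 30, 53, 983], [270.7, 381.3])]
```

View pics/m1.png

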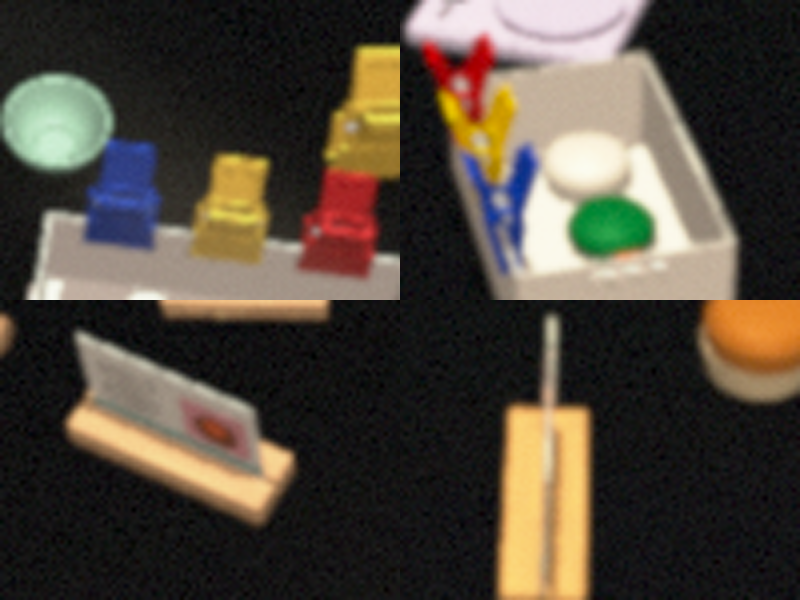

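Montage: the yellow clip's pin dot is at side (292.2,182.8). Its handle tops are at side (281.5,173.7) and (297.7,173). The card's top corners are at scene (224.5,223.3) and (269.3,242.5). Next I'll cast the rays.

```bash
python3 - <<'E'
from h import *
import pickle
F=pickle.load(open("F0.pkl","rb")); S,D=F["scene"],F["side"]
r=lambda p:np.round(p,1).tolist()
a,b=onz(S,224.5,223.25,122),onz(S,269.25,242.5,122)
print("card",r(a),r(b),np.linalg.norm(a-b),"mid",r((a+b)/2),"yaw",np.degrees(np.arctan2(*(b-a)[1::-1])))
print("card side far",r(onz(D,347.5,253.75,122)),r(onz(D,346.5,295,122)))
c1=onz(S,346.5,233.2,90)
B=[onz(D,299,219.5,90),onz(D,354,210,90),onz(D,330,163.7,90)]
print("bin scene corner",r(c1),"side",[r(x) for x in B],np.linalg.norm(B[1]-B[0]),np.linalg.norm(B[2]-B[1]))
for n,p in(("red",(285.2,171.5)),("yel",(292.2,182.8)),("blue",(295,195.7))): print(n,r(onz(D,*p,115)))
print("yel handle tops side",r(onz(D,281.5,173.7,160)),r(onz(D,297.7,173,160)))
print("yel scene top",r(onz(S,389,219,160)),r(onz(S,402,219.5,160)),"jaw bottom",r(onz(S,383,243.7,70)),r(onz(S,401.2,245.5,70)))
s=sense();print(s["clock"])
for i in range(3): 
  T=S if i<2 else D
E
```

```text
card [566.0, -305.8, 122.0] [591.8, -157.7, 122.0] 150.2833573318549 mid [578.9, -231.8, 122.0] yaw 80.12557751469878
card side far [591.6, -161.9, 122.0] [565.8, -310.2, 122.0]
bin scene corner [479.7, 44.3, 90.0] side [[477.5, 38.8, 90.0], [648.1, 63.8, 90.0], [609.0, 325.9, 90.0]] 172.4523360035302 265.0106857957596
red [452.6, 261.0, 115.0]
yel [470.3, 194.7, 115.0]
blue [473.5, 125.3, 115.0]
yel handle tops side [437.9, 183.7, 160.0] [488.1, 181.3, 160.0]
yel scene top [441.5, 158.4, 160.0] [432.7, 194.8, 160.0] jaw bottom [472.8, 156.2, 70.0] [463.7, 209.8, 70.0]
0.15
```

View pics/wrist0.png

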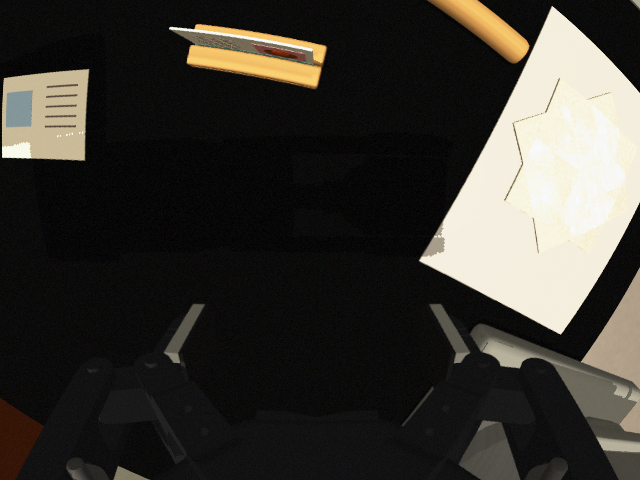

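The sizes check out: the card comes to 150 mm against 148, and the bin to 172x265 against 170x270. Results:
- **Card:** middle at about (579,-233), normal yaw -9.9°.
- **Bin:** yaw about +8.4°.
- **Yellow clip:** pin at about (460,180,115).

Now moving to hover above the clip.

Request:
{"op": "drive_tool", "data": {"targets": [0.247,-0.301,0.004,0,0,-1.298,1,0.247,-0.301,0.004,0,0,-1.298,1,0.247,-0.301,0.004,0,0,-1.298,1,0.247,-0.301,0.004,0,0,-1.298,1,0.247,-0.301,0.004,0,0,-1.298,1,0.247,-0.301,0.004,0,0,-1.298,1,0.247,-0.301,0.004,0,0,-1.298,1,0.247,-0.301,0.004,0,0,-1.298,1,0.247,-0.301,0.004,0,0,-1.298,1,0.247,-0.301,0.004,0,0,-1.298,1,0.247,-0.301,0.004,0,0,-1.298,1,0.247,-0.301,0.004,0,0,-1.298,1]}}

```text
clock: 1.15
eef_pos: [357.6, -194.4, 299.9]
tcp_rot: [3.141, 0.0, 1.722]
contact_force: [-0.1, -0.7, 0.3]
opening: 0.995
```

Request:
{"op": "drive_tool", "data": {"targets": [0.355,0.156,0,0,0,0,1,0.355,0.156,0,0,0,0,1,0.355,0.156,0,0,0,0,1,0.355,0.156,0,0,0,0,1,0.355,0.156,0,0,0,0,1,0.355,0.156,0,0,0,0,1,0.355,0.156,0,0,0,0,1,0.355,0.156,0,0,0,0,1,0.355,0.156,0,0,0,0,1,0.355,0.156,0,0,0,0,1,0.355,0.156,0,0,0,0,1,0.355,0.156,0,0,0,0,1]}}

```text
clock: 2.15
eef_pos: [460.0, 178.1, 299.4]
tcp_rot: [-3.14, 0.001, 1.716]
contact_force: [-0.1, -0.1, -0.9]
opening: 1.004
```

```bash
python3 - <<'E'
from h import *
import pickle
f=grab_frame("wrist");pickle.dump(f,open("F1.pkl","wb"));s=sense()
print(s["clock"],s["eef_pos"],s["tcp_rot"]); cv2.imwrite("pics/w1.png",f["color"])
print(proj(f,(460,180,115),True))
E
```

```text
2.2 [459.78202975 177.29838069 299.43731219] [-3.14027728e+00  7.94459951e-04  1.71568697e+00]
(np.float64(317.7319440728398), np.float64(230.51355692399653))
```

View pics/w1.png

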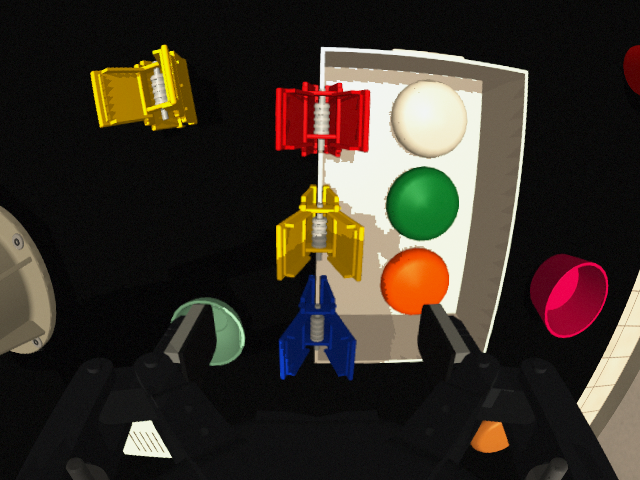

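The wrist view shows the yellow clip's coil at (319,228). Its handle top edges run from (277,226) to (278,279) on the left and (362,225) to (363,279) on the right. The rim line runs from (322,48) to (316,362).

```bash
python3 - <<'E'
from h import *
import pickle
f=pickle.load(open("F1.pkl","rb")); r=lambda p:np.round(p,1).tolist()
print("coil",r(onz(f,319.5,228,119,True)))
L=[onz(f,*p,159.5,True) for p in((277,226),(278,279))];R=[onz(f,*p,159.5,True) for p in((362,225),(363,279))]
print(*map(r,L+R),"mid",r(sum(L+R)/4),"yawL,R",[np.degrees(np.arctan2(-(q[1]-q[0])[0]*-1,-(q[1]-q[0])[1]))*-1 for q in(L,R)])
a,b=onz(f,322,48,90,True),onz(f,316,362,90,True);print("rim",r(a),r(b),np.linalg.norm(a-b),np.degrees(np.arctan2(-(a-b)[0],(a-b)[1])))
E
```

```text
coil [460.8, 183.2, 119.0]
[433.8, 192.9, 159.5] [438.1, 158.9, 159.5] [483.2, 200.8, 159.5] [490.4, 166.6, 159.5] mid [461.4, 179.8, 159.5] yawL,R [np.float64(-7.308818718702348), np.float64(-11.75736999029968)]
rim [443.9, 311.4, 90.0] [478.2, 46.0, 90.0] 267.592709724204 7.381719120887709
```

Request:
{"op": "drive_tool", "data": {"targets": [0.0025,0.0017,0.03,0,0,0,1,0.0025,0.0017,0.06,0,0,0,1,0.0025,0.0017,0.08,0,0,0,1,0.0025,0.0017,0.09,0,0,0,1,0.0025,0.0017,0.096,0,0,0,1,0.0025,0.0017,0.096,0,0,0,1,0.0025,0.0017,0.096,0,0,0,1]}}

```text
clock: 2.78
eef_pos: [461.9, 180.6, 204.7]
tcp_rot: [3.141, -0.0, 1.716]
contact_force: [1.0, -0.7, -0.1]
opening: 1.002
```

```bash
python3 - <<'E'
from h import *
f=grab_frame("wrist");s=sense()
print(s["clock"],s["eef_pos"],s["tcp_rot"],s["contact_force"]); cv2.imwrite("pics/w2.png",f["color"])
E
```

```text
2.8333 [462.12633008 180.90260751 205.00533099] [ 3.13997408e+00 -3.47366296e-04  1.71603910e+00] [0.51941228 1.00654017 0.84198013]
```

View pics/w2.png

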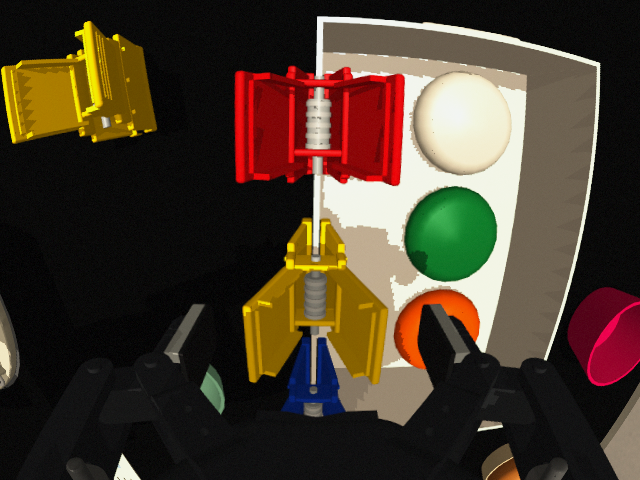

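The clip sits centred between the fingers: handles at columns 245 and 386, finger edges at 204 and 425. Closing now.

Request:
{"op": "drive_tool", "data": {"targets": [0,0,0,0,0,0,0,0,0,0,0,0,0,0,0,0,0,0,0,0,0,0,0,0,0,0,0,0,0,0,0,0,0,0,0,0,0,0,0,0,0,0,0,0,0,0,0,0,0,0,0,0,0,0,0,0,0,0,0,0,0,0,0,0,0,0,0,0,0,0], "force": 27}}

```text
clock: 3.67
eef_pos: [461.4, 181.1, 203.8]
tcp_rot: [-3.142, 0.0, 1.717]
contact_force: [0.0, 0.1, -0.5]
opening: 0.277
```

```bash
python3 - <<'E'
from h import *
f=grab_frame("wrist");g=grab_frame("side");s=sense()
print(s["clock"],s["eef_pos"],s["tcp_rot"],s["contact_force"],s["opening"]*85)
k=cv2.resize(g["color"][140:260,230:380],None,fx=3,fy=3,interpolation=cv2.INTER_CUBIC)
w=cv2.resize(f["color"][170:470,140:490],(420,360))
cv2.imwrite("pics/w3.png",np.hstack([w,k[:,:380]]))
E
```

```text
3.7667 [461.43412906 181.06475675 203.85853212] [-3.14152918e+00  2.04955290e-05  1.71674119e+00] [-0.07864144  0.10941597  0.25997425] 23.90930050875641
```

View pics/w3.png

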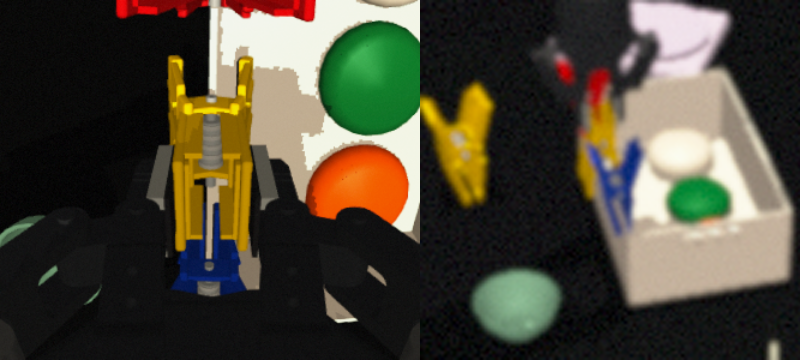

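The clip is fully open: 23.9 mm across the pads, with the rim clear between the jaws. Lifting straight up.

Request:
{"op": "drive_tool", "data": {"targets": [0,0,-0.004,0,0,0,0,0,0,-0.012,0,0,0,0,0,0,-0.022,0,0,0,0,0,0,-0.034,0,0,0,0,0,0,-0.05,0,0,0,0,0,0,-0.07,0,0,0,0,0,0,-0.09,0,0,0,0,0,0,-0.11,0,0,0,0,0,0,-0.125,0,0,0,0,0,0,-0.135,0,0,0,0,0,0,-0.14,0,0,0,0,0,0,-0.14,0,0,0,0]}}

```text
clock: 4.77
eef_pos: [461.8, 181.2, 345.2]
tcp_rot: [3.14, -0.0, 1.717]
contact_force: [-0.5, 0.2, -0.4]
opening: 0.283
```

Request:
{"op": "drive_tool", "data": {"targets": [-0.02,0.0026,0,0,0,0.015,0,-0.055,0.007,0,0,0,0.04,0,-0.095,0.0125,0,0,0,0.07,0,-0.136,0.018,0,0,0,0.1,0,-0.177,0.023,0,0,0,0.13,0,-0.217,0.028,0,0,0,0.16,0,-0.258,0.034,0,0,0,0.19,0,-0.299,0.039,0,0,0,0.22,0,-0.34,0.044,0,0,0,0.25,0,-0.38,0.05,0,0,0,0.28,0,-0.415,0.054,0,0,0,0.31,0,-0.428,0.056,0,0,0,0.319,0]}}

```text
clock: 5.77
eef_pos: [579.3, -238.4, 342.3]
tcp_rot: [-3.14, 0.001, 1.394]
contact_force: [-1.2, -0.2, 0.1]
opening: 0.285
```

Request:
{"op": "drive_tool", "data": {"targets": [0,0,0,0,0,0,0,0,0,0,0,0,0,0,0,0,0,0,0,0,0,0,0,0,0,0,0,0]}}

```text
clock: 6.1
eef_pos: [578.8, -232.6, 343.6]
tcp_rot: [-3.141, -0.001, 1.399]
contact_force: [0.4, -0.6, -0.3]
opening: 0.278
```

```bash
python3 - <<'E'
from h import *
import pickle
f=grab_frame("wrist");s=sense();pickle.dump(f,open("F4.pkl","wb"))
print(s["clock"],s["eef_pos"],s["tcp_rot"],s["contact_force"],s["opening"]*85)
cv2.imwrite("pics/w4.png",f["color"])
E
```

```text
6.15 [ 578.8863476  -232.7051301   343.87286556] [-3.14120163e+00 -3.19367946e-04  1.39957939e+00] [-0.47828988 -0.42431805  0.14759639] 23.814904454995578
```

View pics/w4.png

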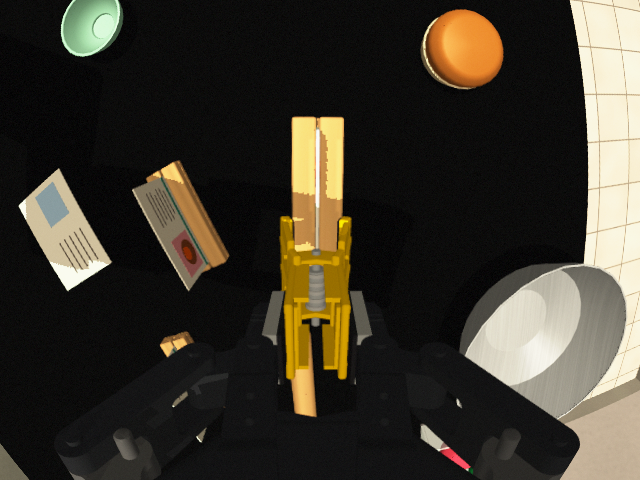

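The card's top edge runs from about (319,131) to (317,245), in line with the clip's coil at column 316.5. The block's far end lies at row 118, columns 292 to 343.

```bash
python3 - <<'E'
from h import *
import pickle
f=pickle.load(open("F4.pkl","rb")); r=lambda p:np.round(p,1).tolist()
img=f["color"].astype(int); g=cv2.cvtColor(f["color"],cv2.COLOR_BGR2HSV)
P=[]
for v in range(138,200,4):
    row=g[v,308:328]; m=np.where((row[:,1]<70)&(row[:,2]>150))[0]
    if len(m): P.append((308+m.mean(),v,len(m)))
print(P[::3])
Q=np.array([onz(f,u,v,122,True) for u,v,_ in P]); k=np.polyfit(Q[:,1],Q[:,0],1)
print("card line x at y=-233:",np.polyval(k,-233),"yaw",np.degrees(np.arctan(k[0])), "far end",r(onz(f,319,131,122,True)))
# block
B=onz(f,292,118,26,True),onz(f,343,118,26,True);m=(B[0]+B[1])/2;print("block end",r(B[0]),r(B[1]),np.linalg.norm(B[0]-B[1]),"centre",r(m-85*np.array([np.sin(.173),np.cos(.173),0])))
print("coil",r(onz(f,316.5,288,258,True)))
# sleeves: yellow extents of open jaws
for n in ("scene","side"):
    F=grab_frame(n); s=sense(); print(n,proj(F,(579,-233,122)),proj(F,(579,-233,255)))
E
```

```text
[(np.float64(317.5), 138, 4), (np.float64(317.5), 150, 4), (np.float64(317.0), 162, 3), (np.float64(317.5), 174, 4), (np.float64(317.5), 186, 4), (np.float64(317.0), 198, 3)]
card line x at y=-233: 578.4928667678035 yaw 10.050634485274355 far end [592.1, -162.8, 122.0]
block end [567.1, -147.7, 26.0] [618.6, -156.6, 26.0] 52.28062270874624 centre [578.3, -235.9, 26.0]
coil [579.0, -227.9, 258.0]
scene (np.float64(246.24407454803773), np.float64(232.70391415355581)) (np.float64(240.59215406262393), np.float64(206.95109743493347))
side (np.float64(346.9465770999602), np.float64(272.70310453968034)) (np.float64(348.44317337155), np.float64(233.73486647953422))
```

Request:
{"op": "drive_tool", "data": {"targets": [-0.0035,0,0.015,0,0,0,0,-0.0035,0,0.04,0,0,0,0,-0.0035,0,0.06,0,0,0,0,-0.0035,0,0.07,0,0,0,0,-0.0035,0,0.074,0,0,0,0,-0.0035,0,0.074,0,0,0,0,-0.0035,0,0.074,0,0,0,0]}}

```text
clock: 6.83
eef_pos: [579.0, -237.6, 270.8]
tcp_rot: [3.14, 0.0, 1.398]
contact_force: [-0.4, 0.3, -0.7]
opening: 0.282
```

```bash
python3 - <<'E'
from h import *
f=grab_frame("side");g=grab_frame("scene");w=grab_frame("wrist");s=sense()
print(s["clock"],s["eef_pos"],s["tcp_rot"],s["contact_force"],s["opening"]*85)
p=s["eef_pos"]
for n,F,u,v in(("side",f,310,200),("scene",g,205,170)):
    for nm,q in(("pin",(p[0],p[1],p[2]-89)),("edge",(578.7,-235,122)),("jawbot",(p[0],p[1],p[2]-132))):
        a=proj(F,q); print(n,nm,((a[0]-u)*5,(a[1]-v)*5))
c=lambda F,u,v:cv2.resize(F["color"][v:v+120,u:u+80],None,fx=5,fy=5,interpolation=cv2.INTER_CUBIC)
cv2.imwrite("pics/c5.png",np.hstack([c(f,310,200),c(g,205,170)]))
E
```

```text
6.9833 [ 579.08343563 -237.84772527  271.22775769] [3.13955146e+00 4.49262966e-04 1.39787862e+00] [-0.05776741 -0.20285832 -0.17223108] 24.047388672148465
side pin (np.float64(189.67345162316633), np.float64(284.8591661295694))
side edge (np.float64(184.75811135273176), np.float64(366.27763444937415))
side jawbot (np.float64(187.27930337203134), np.float64(346.1958145652426))
scene pin (np.float64(185.8010330215697), np.float64(255.5599702512457))
scene edge (np.float64(203.17129739048653), np.float64(312.2874111229882))
scene jawbot (np.float64(194.84139977328027), np.float64(295.974177571161))
```

View pics/c5.png

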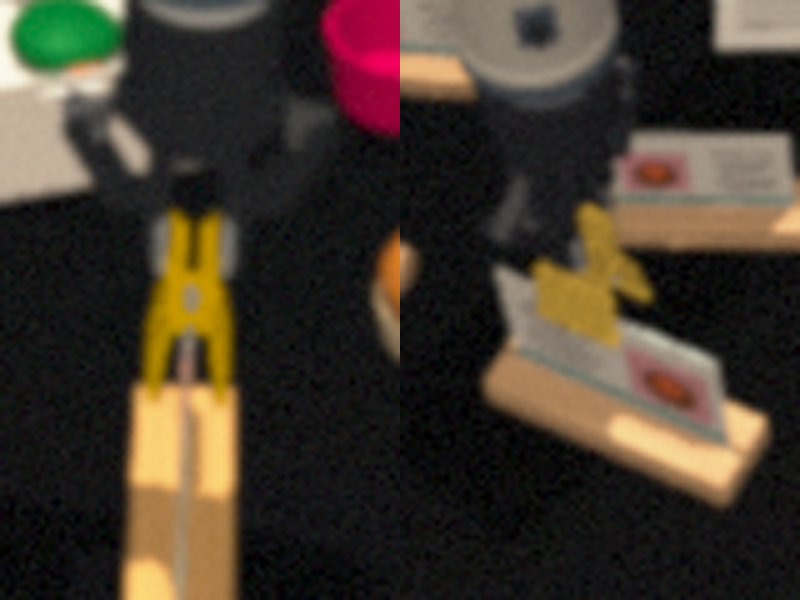

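In the side crop, the clip is open and centred over the card, with its pin at (191,297) and its jaw tips at (152,398) and (220,398). In the scene crop, the +x jaw's bottom corners are at local (140,305) and (217,345). Next I'll work out the jaw bottom height.

```bash
python3 - <<'E'
from h import *
f=grab_frame("side");g=grab_frame("scene"); s=sense()["eef_pos"]; print(s)
n=np.array([np.cos(.173),-np.sin(.173),0]);t=np.array([np.sin(.173),np.cos(.173),0]); c=np.array([578.7,-235,0])
def onpl(F,u,v,nn,d):
    o,r=ray(F,u,v); p=o+r*(d-(o-c)@nn)/(r@nn); return np.round([(p-c)@n,(p-c)@t,p[2]],1)
for u,v in((140,305),(217,345)): print("scene jaw",[onpl(g,205+u/5,170+v/5,n,d).tolist() for d in(14,18)])
for u,v in((152,398),(220,398),(191,297)): print("side jaw near",[onpl(f,310+u/5,200+v/5,t,d).tolist() for d in(-27,-20)])
E
```

```text
[ 578.82941406 -237.81571347  270.84223924]
scene jaw [[14.0, -33.7, 126.4], [18.0, -30.0, 134.8]]
scene jaw [[14.0, 16.8, 118.2], [18.0, 20.2, 126.6]]
side jaw near [[-16.3, -27.0, 125.3], [-16.3, -20.0, 118.2]]
side jaw near [[18.2, -27.0, 127.1], [18.4, -20.0, 120.0]]
side jaw near [[1.5, -27.0, 196.8], [1.6, -20.0, 190.2]]
```

Request:
{"op": "drive_tool", "data": {"targets": [0.001,0,0.003,0,0,0,0,0.002,0,0.008,0,0,0,0,0.002,0,0.013,0,0,0,0,0.002,0,0.018,0,0,0,0,0.002,0,0.023,0,0,0,0,0.002,0,0.028,0,0,0,0,0.002,0,0.032,0,0,0,0,0.002,0,0.033,0,0,0,0,0.002,0,0.033,0,0,0,0,0.002,0,0.033,0,0,0,0]}}

```text
clock: 7.92
eef_pos: [578.9, -235.7, 236.9]
tcp_rot: [3.142, 0.0, 1.398]
contact_force: [0.2, 0.3, -0.6]
opening: 0.282
```

```bash
python3 - <<'E'
from h import *
import pickle
f=grab_frame("side");g=grab_frame("scene");w=grab_frame("wrist");s=sense();pickle.dump((f,g,w),open("F6.pkl","wb"))
print(s["clock"],s["eef_pos"],s["tcp_rot"],s["contact_force"],s["opening"]*85)
c=lambda F,u,v:cv2.resize(F["color"][v:v+60,u:u+45],None,fx=8,fy=8,interpolation=cv2.INTER_CUBIC)
ww=cv2.resize(w["color"][60:400,250:390],(198,480))
cv2.imwrite("pics/c6.png",np.hstack([c(f,325,238),ww,c(g,215,205)[:,:240]]))
E
```

```text
8.0667 [ 578.97532554 -235.7771422   237.16921572] [3.14114671e+00 7.04369985e-05 1.39772270e+00] [-0.51861018  0.05712693 -0.7376605 ] 23.520403434359817
```

View pics/c6.png

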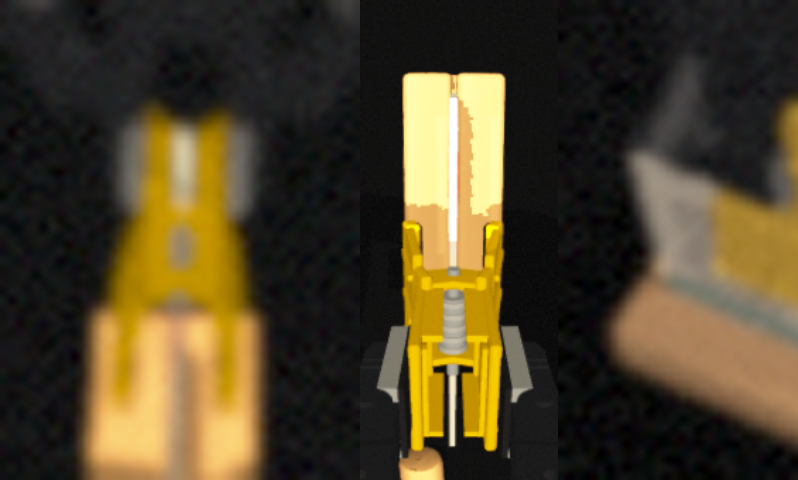

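In the wrist view the card (column 455) lies midway between the jaw tips (412 and 493). The side view agrees: jaws at 125 and 228, card at 178. Next, a check of depth and of how central it is along the edge.

```bash
python3 - <<'E'
from h import *
import pickle
f,g,w=pickle.load(open("F6.pkl","rb"))
n=np.array([np.cos(.173),-np.sin(.173),0]);t=np.array([np.sin(.173),np.cos(.173),0]); c=np.array([578.7,-235,0])
def onpl(F,u,v,nn,d,fish=False):
    o,r=ray(F,u,v,fish); p=o+r*(d-(o-c)@nn)/(r@nn); return np.round([(p-c)@n,(p-c)@t,p[2]],1).tolist()
for u,v in((125,402),(228,402)): print("side tip",onpl(f,325+u/8,238+v/8,t,-27))
h=cv2.cvtColor(g["color"][190:270,205:300],cv2.COLOR_BGR2HSV); m=cv2.inRange(h,(21,150,80),(34,255,255))
cn=max(cv2.findContours(m,0,1)[0],key=cv2.contourArea); print((cn[:,0].min(0)+[205,190]),(cn[:,0].max(0)+[205,190]))
# wrist: far ends of jaw tips (far y side = lower image? ) edges on +y/-y
for u,v in((412,226),(493,226)): print("wrist jaw end corner",[onpl(w,250+(u-360)*140/198,60+v*340/480,np.array([0,0,1.]),z,True) for z in(100,108)])
print("card far/near side in wrist",onpl(w,250+(455-360)*140/198,60+95*340/480,np.array([0,0,1.]),122,True))
k=cv2.resize(g["color"][205:265,215:285],None,fx=10,fy=10,interpolation=cv2.INTER_CUBIC);cv2.imwrite("pics/c7.png",k)
E
```

```text
side tip [-15.1, -27.0, 93.6]
side tip [18.1, -27.0, 95.4]
[235 218] [256 243]
wrist jaw end corner [[-17.2, 22.1, 100.0], [-16.5, 24.4, 108.0]]
wrist jaw end corner [[15.9, 22.1, 100.0], [15.3, 24.4, 108.0]]
card far/near side in wrist [0.3, 75.6, 122.0]
```

View pics/c7.png

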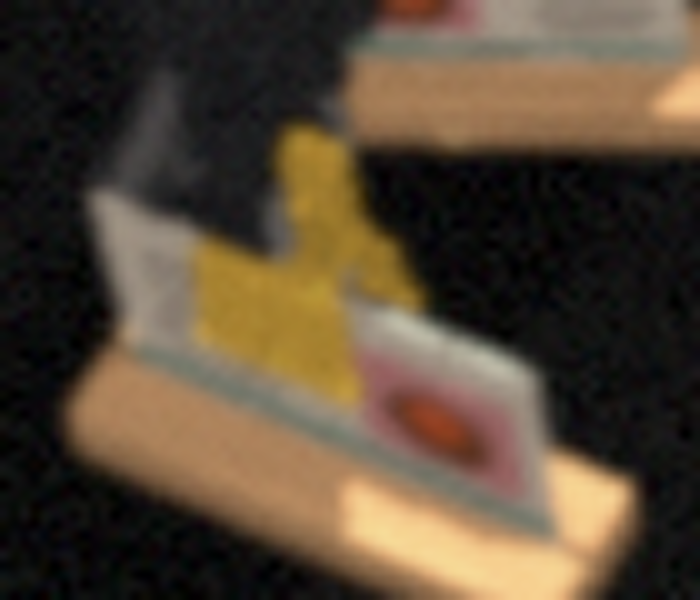

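```bash
python3 - <<'E'
from h import *
import pickle
f,g,w=pickle.load(open("F6.pkl","rb"))
n=np.array([np.cos(.173),-np.sin(.173),0]);t=np.array([np.sin(.173),np.cos(.173),0]); c=np.array([578.7,-235,0])
def onpl(F,u,v,nn,d):
    o,r=ray(F,u,v); p=o+r*(d-(o-c)@nn)/(r@nn); return np.round([(p-c)@n,(p-c)@t,p[2]],1).tolist()
for u,v,d in((198,340,17),(357,400,17),(92,195,0),(540,370,0)): print(onpl(g,215+u/10,205+v/10,n,d))
E
```

```text
[17.0, -31.9, 87.1]
[17.0, 23.1, 93.1]
[-0.0, -74.1, 114.1]
[0.0, 78.1, 125.2]
```

Both views put the clip about 5 mm off the middle along the edge, with plenty of depth (jaw bottoms at z of about 94). I'll slide it +5 mm along the card and raise it 3 mm.

Request:
{"op": "drive_tool", "data": {"targets": [0.001,0,-0.001,0,0,0,0,0.003,0,-0.002,0,0,0,0,0.005,0,-0.003,0,0,0,0,0.005,0,-0.003,0,0,0,0,0.005,0,-0.003,0,0,0,0,0.005,0,-0.003,0,0,0,0,0.005,0,-0.003,0,0,0,0,0.005,0,-0.003,0,0,0,0]}}

```text
clock: 8.73
eef_pos: [579.7, -230.8, 239.8]
tcp_rot: [-3.141, -0.0, 1.398]
contact_force: [-0.4, 0.3, -0.9]
opening: 0.282
```

```bash
python3 - <<'E'
from h import *
f=grab_frame("side");g=grab_frame("scene");w=grab_frame("wrist");s=sense()
print(s["clock"],s["eef_pos"],s["tcp_rot"],s["contact_force"],s["opening"]*85)
c=lambda F,u,v:cv2.resize(F["color"][v:v+60,u:u+60],(400,400),interpolation=cv2.INTER_CUBIC)
cv2.imwrite("pics/c8.png",np.hstack([c(f,318,240),cv2.resize(w["color"][80:380,230:410],(240,400))]))
E
```

```text
8.8833 [ 579.66209532 -230.81076185  239.81795571] [-3.14147931e+00 -2.31489787e-05  1.39771302e+00] [ 0.39098479  0.20706922 -0.41702763] 23.948702017942324
```

View pics/c8.png

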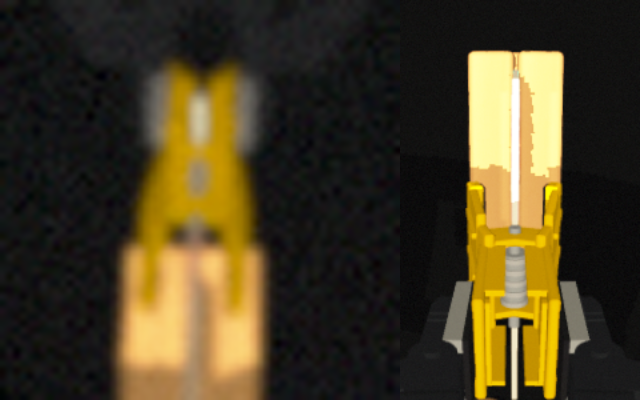

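The side view shows the jaws (columns 148 and 236) either side of the card (194). In the wrist view the card (516) is midway between the jaw tips (474 and 553). There is no contact and the clip is still fully pinched, so I'm handing in.

```bash
python3 -c "
from rig import *
print(sign_off())"
```

```text
the job is handed in; nothing more can be done
None
```

I pinched the smaller yellow clip, lifted it straight off the bin rim and lowered it over the middle of the largest stand's card. I handed in at about 9 s with the clip still held there, pinched wide open.

**Last checks**
- **Pinch:** the pads are 23.9 mm apart, against the given 25 mm when fully open, so the clip is at its stop.
- **Contact:** the force readings stayed within about 1.5 N, which is sensor noise. The card lies centred between the jaws in both the side and wrist views.
- **Squareness:** the clip is within about 0.2° of the card's measured angle.
- **Middle of the edge:** I measured the clip about 5–6 mm off along the edge and moved it 5 mm to correct. I did not re-measure it after that.

**Disagreement:** the depth estimates differ. The camera views put the jaw ends about 25 mm or more below the card's edge, but the pose I grasped it at implies about 14 mm. Either is more than a centimetre, and both leave the hinge coil clear of the edge.

I saw nothing else disturbed in the views I took, but I did not check the bin and the other clips again after the lift.

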